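# Clamp a drill template onto a tube with a one-hand bar clamp

### The arm

A 6-joint arm with a two-finger parallel gripper is mounted at the origin on the work surface. World frame = base frame: x ahead of the robot, y to its left, z up, the work surface at z = 0. Lengths are in m, angles in degrees, forces in N, time in s.
With the tool pointing down it reaches from about 0.3 to 0.75 m from the base axis. Payload 8.5 kg.
Tool frame: the origin (TCP) lies at the very end of the fingers, on their centre line; the grasp point (between the pads) lies 19 mm behind it; y points along the fingers, z is the direction in which the jaws open and shut, and the axes are right-handed (so a half turn about y gives the same grasp; the last joint's range is limited). The gripper opens to 85 mm and grips with 20 to 120 N. Pads are 22 mm wide; open, the fingers measure 114 mm over their backs; the gripper's body (76 mm by 85 mm) begins 54 mm behind the grasp point. The pads swing forward as they close: fully open they stand 13 mm farther back than shut.
Start: joints at [-86.018, 21.807, 74.336, -0, 83.858, -12.336], TCP at [0.155, -0.528, 0.194] pointing down, gripper open.
Joint ranges: [-178.18, 178.18], [-50.72, 133.34], [12.68, 142.11], [-81.47, 261.47], [9.98, 163.14], [-165.26, 165.26]. Speed limits (degrees/s): [136.94, 136.94, 180, 180, 180, 180].

### API

Orientations are given as a 3x3 rotation matrix whose columns are the frame's x, y, z axes.
In Python, from rig import env gives the robot as it stands. The module is installed in compiled form; this text tells all that it offers.
- The arm moves only by the tool servo_tool, never from a script. Its argument "rows" is one flat list of numbers, 7 for each row, row after row: the opening, from 0 (shut) to 1 (fully open), then the shift along the world's x, y, z in m, then the turn, a rotation vector about the world's x, y, z in degrees. A call has 1 to 10 rows; each row shifts and turns the commanded pose from where the row before left it; what a row does not reach is not made up. A row lasts 1/12 s, in which the tool goes at most 41.7 mm and 7.16 degrees, less where a joint would pass 70% of its speed; a pose out of reach is approached as far as the arm can. A call with a gripper value outside its range is refused whole. The fingers move at their own pace and stop on an object; "force" is the grip in N (left out, the last holds). Time passes only in rows, so rows that do not move let the fingers close. It gives the time, the measured TCP pose, the force and the opening at its end, in the units of the state.
- env.observe(): the state, without advancing time (a new reading comes with each control period).
- env.get_image(name): name is "side" or "top"; returns the picture (480x640x3 uint8, red, green, blue); there is no depth.
- env.camera_model(name): a dict with "camera_matrix" (3x3 intrinsics, pixels), "R" (3x3) and "t" (3): a world point X has camera coordinates R X + t. Camera axes: x right, y down, z forward; pixel columns grow to the right and rows downward; lengths in m; the calibration is good to about 2 mm. A picture is of the moment at which its call begins. camera_model takes no time and is no camera call.
- env.close_job(): hands the job in, once; it reports no verdict.
The state is a dict: "time_s": time; "q": joint angles; "qvel": joint speeds; "joint_efforts": joint torques, N m; "position": TCP position; "tool_rot": TCP orientation; "ft_force": force on the tool from outside, world axes, zero at the start; "wrist_torque": the same for the moment, N m; "grip_width": finger opening in m.
Only numpy, scipy, OpenCV 4.12 (cv2) and the standard library are available. Lean on these libraries where they do the work, as an engineer would, in place of code of your own. Each camera call takes 0.05 s, during which the arm holds its last target.

### The job

Take the drill template off the finished (drilled) tube and lay it flat on the tube that lies between the jaws of the bar clamp, its end flush with that tube's open end farther from the clamp's bar and its lip hanging down on the side of the sliding jaw. Then squeeze and let back the clamp's trigger, pump after pump, until the sliding jaw's rubber pad meets the lip, and give one click more, two at most, so that the thin tube is gripped but not crushed. Finish while still holding the trigger squeezed in the gripper, and leave the caster, the spanner and the oil bottle where they are.

Things in the scene. Friction and masses are not known exactly. Their poses are not given: they have to be found in the camera images.
- clamp: One-hand bar clamp, loose, lying flat on the bench, 0.75 kg, black and grey plastic, steel bar. Origin on the bench under the bar, at the head; z up, x from handle to jaw tips, y along the bar to the sliding jaw. Head x -34..26, y -42..20, z to 38 mm. Handle x -128..-30, y -27..-9, z 0..36. Fixed jaw to x = 88, rubber face at y = 30, 38 high. Bar end sticks out to y = -136 when open.
- grip (a point): Where a hand squeezes handle and trigger together: clamp x = -70, y = 2, z = 26 mm. Squeeze along clamp y: back of the handle (y = -27) on one side, front of the trigger on the other (y = 31 let out, 4 squeezed home): 58 mm wide let out, 31 mm squeezed. The clamp is loose and shifts to suit the fingers: open them wide (over 75 mm) to let the trigger right back.
- trigger_angle (a joint): Trigger angle, rad: 0 let out, 0.31 squeezed to its stop; springs back by itself (3 to 6 N at the grip; up to 20 N to squeeze when the clamp presses hard). Each full squeeze draws the sliding jaw one tooth, 4 mm (the first up to 7) towards the fixed jaw; the ratchet holds it when the trigger is let back, giving back up to 1.5 mm. Let it back below 0.06 before each new squeeze.
- trigger: The trigger's lever, grey plastic, 10 mm wide, z 3 to 36 mm, beside the handle on the side of the sliding jaw, reaching 140 mm from its pivot. Origin at the pivot in the clamp's head (clamp x = 16, y = 2 mm, z = 0); the lever lies along its own -x axis.
- sliding_jaw: The bar with the sliding jaw on its end and the rubber pad. Frame parallel to the clamp's; its origin starts 0 to 14 mm from the clamp's along -y and moves on along clamp -y as the jaws close, at most 56 mm. Jaw arm at y 131..153, x -18..88 in its own frame, 38 mm high.
- pad_face (a point): Centre of the pressing face of the sliding jaw's soft rubber pad (38 wide, 30 high, 18 mm thick), 21 mm above the bench; it presses towards clamp -y.
- pad (a joint): How far the rubber pad is squashed, m: 0 free, 0.018 flat. It gives 4 N per mm. It is the clamping force: about 10 N at 2.5 mm, 60 N at 15 mm.
- tube: Thin-walled square aluminium tube, undrilled, loose, 110 long (x), 50 wide (y), 50 high, walls 3 mm. It lies on the bench between the clamp's jaws, 1 to 3 mm off the fixed jaw's face, its x axis within 2 degrees of the clamp's. Origin under its centre. Its end at x = +55 mm is the one farther from the clamp's bar.
- seat (a point): Point on top of that tube, 15 mm from its middle towards the +x end, axes as the tube's. With the template's origin here and its x along the tube's x, the template is flush with the +x end and its lip touches the tube's side that faces the sliding jaw (+y).
- drilled_tube: The same kind of tube, already drilled with four holes in its top, lying apart; the template sits on it at the start. Origin under its centre, x along it.
- template: Steel drill template, 0.25 kg: plate 80 long (x), 53 wide (y -25..28), 4 thick; four drill bushes on top (6 high, 13 mm diameter, at x +-31, y +-14); along the +y edge a lip 3 thick (inner face y = 25) hanging 28 mm down. Origin at the plate's underside (bottom face), over the middle of the tube's width when the lip touches the tube.
- bar (a point): Middle of the template's grip bar, 29 mm above the plate's underside: steel bar 12 wide (y), 48 long (x), 14 high, on two posts over the plate's middle.
- caster: Bystander: trolley caster standing upside down on its 76 x 64 mm plate, 100 mm high, grey wheel. Origin under its plate.
- spanner: Bystander: flat steel spanner, 160 mm long. Origin under its middle.
- oil_bottle: Bystander: white plastic oil bottle, 56 mm diameter, 150 mm high. Origin under its middle.
Not all that is in view belongs to the job. What is shaped like the tube but green or red is not meant.

How it is judged:
By the outcome, as a careful person would: the job done as asked, in the order asked, and still so for the second after the job is handed in, while the arm keeps its last pose, push and grip.
It also fails if it takes over 58 s, if anything falls off the work surface, if the arm or the gripper's body presses on something with over 40 N, if the wrist force passes 120 N, or if a joint passes its speed limit or range.

## Working session

There is one attempt and no reset: what is moved stays moved. The work goes in short steps, Python scripts to look and compute and a tool call to move; the robot and the scene stay as the last step left them, time stands still between calls to the robot, and variables do not carry over. Pictures are saved under pics/ and viewed, and the job is handed in when it is done.

Besides the shell and the picture viewer there is one more tool, called in YAML: its name, and indented under it one key for each argument. servo_tool: Moves the arm, as the interface text tells. Its arguments: {"type":"object","properties":{"rows":{"type":"array","items":{"type":"number"}},"force":{"type":"number"}},"required":["rows"]}

```bash
mkdir -p pics; ls
python3 - <<'E'
from rig import env
import cv2,numpy as np
s=env.observe();print(s)
for n in("side","top"):
    im=env.get_image(n);cv2.imwrite(f"pics/{n}0.png",im[:,:,::-1]);m=env.camera_model(n);print(n,m, -np.array(m["R"]).T@m["t"])
E
```

```text
pics
{'time_s': 0.0, 'q': array([-8.60178221e+01,  2.18419726e+01,  7.43833313e+01, -2.19539950e-04,
        8.38587532e+01, -1.23360590e+01]), 'qvel': array([ 0.02481504, -0.00124729, -0.11538705, -0.05664502, -0.06812016,
       -0.09272253]), 'joint_efforts': array([-1.98716829e-03, -4.48466027e+01, -2.31274992e+01, -3.07172713e-04,
        4.91162325e-03, -8.19867097e-06]), 'position': array([ 0.15450482, -0.52750089,  0.19371099]), 'tool_rot': array([[-9.59715809e-01, -1.05683142e-04,  2.80972516e-01],
       [-2.80972365e-01,  1.46326689e-03, -9.59714744e-01],
       [-3.09712108e-04, -9.99998924e-01, -1.43401441e-03]]), 'ft_force': array([ 0.20734706, -0.47847505,  0.48585938]), 'wrist_torque': array([-0.00641857,  0.00816932, -0.0172473 ]), 'grip_width': 0.0854020803171456}
side {'camera_matrix': array([[595.01722469,   0.        , 320.19137375],
       [  0.        , 595.01722469, 233.52444488],
       [  0.        ,   0.        ,   1.        ]]), 'R': array([[-0.95983774, -0.27986205,  0.01971653],
       [-0.21534843,  0.68988464, -0.69114704],
       [ 0.1798237 , -0.66763494, -0.72244517]]), 't': array([0.56004951, 0.21185816, 1.1292018 ])} [0.38012274 0.76447349 0.9511693 ]
top {'camera_matrix': array([[623.60431632,   0.        , 318.06641062],
       [  0.        , 623.60431632, 252.67208648],
       [  0.        ,   0.        ,   1.        ]]), 'R': array([[-0.05193939, -0.99863536, -0.0054508 ],
       [-0.97689501,  0.05194023, -0.2073122 ],
       [ 0.20731241, -0.00544281, -0.97825965]]), 't': array([-0.03540407,  0.61532345,  1.40926168])} [ 0.30711011 -0.05964546  1.50599492]
```

View pics/side0.png

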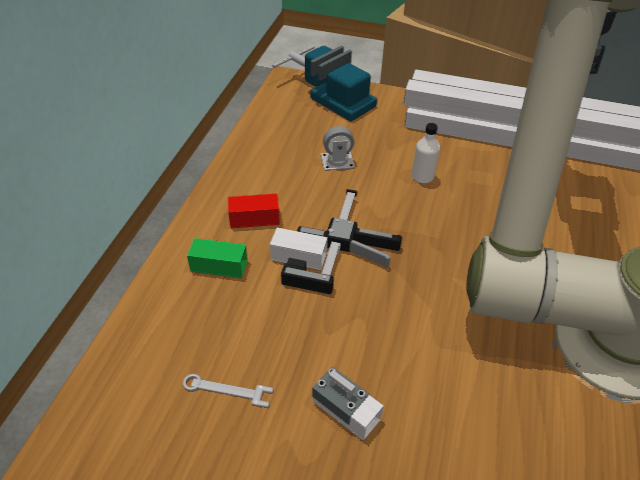

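View pics/top0.png

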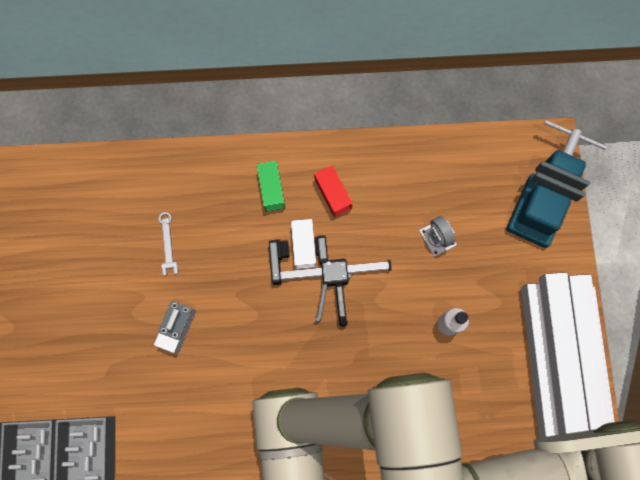

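Run:
```python
import cv2
t=cv2.imread("pics/top0.png");s=cv2.imread("pics/side0.png")
cv2.imwrite("pics/c1.png",cv2.resize(t[205:335,255:400],None,fx=5,fy=4.6*5/4.6*0.9,interpolation=2)) if 0 else cv2.imwrite("pics/c1.png",cv2.resize(t[210:330,255:400],None,fx=5,fy=5,interpolation=cv2.INTER_CUBIC))
cv2.imwrite("pics/c2.png",cv2.resize(t[290:360,145:205],None,fx=8,fy=8,interpolation=cv2.INTER_CUBIC))
cv2.imwrite("pics/c3.png",cv2.resize(s[180:300,260:410],None,fx=5,fy=5,interpolation=cv2.INTER_CUBIC))
cv2.imwrite("pics/c4.png",cv2.resize(s[360:445,305:390],None,fx=7,fy=7,interpolation=cv2.INTER_CUBIC))
```

```text
(no output)
```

View pics/c1.png

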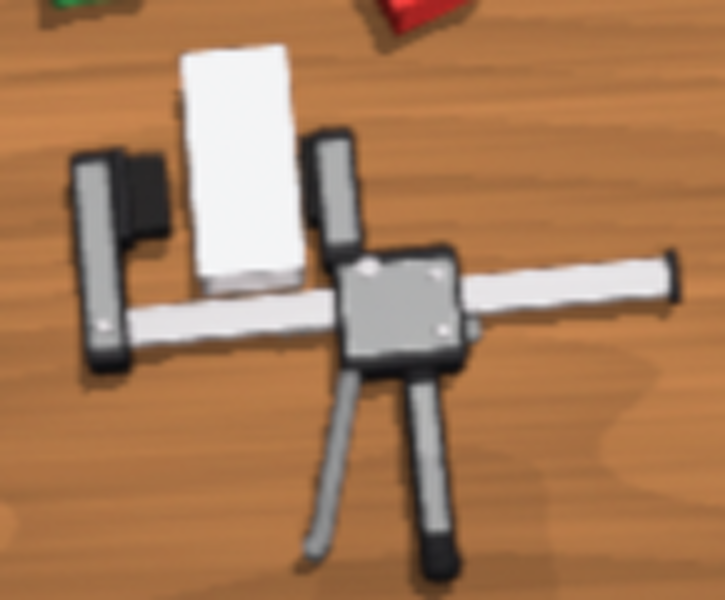

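View pics/c2.png

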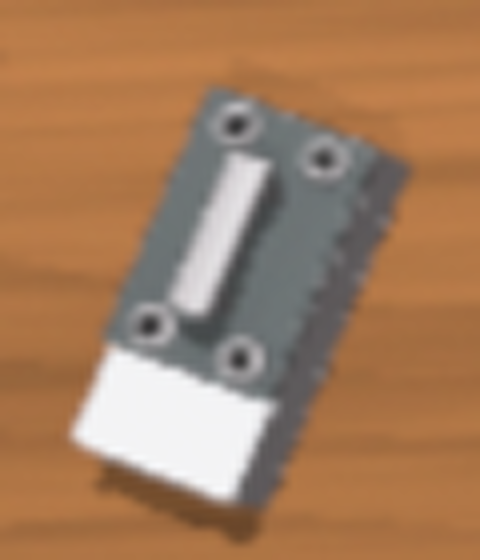

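View pics/c3.png

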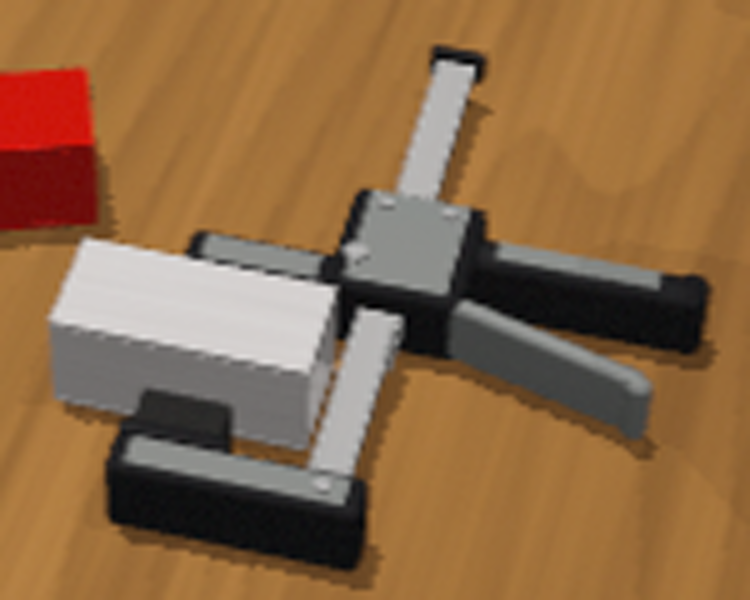

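View pics/c4.png

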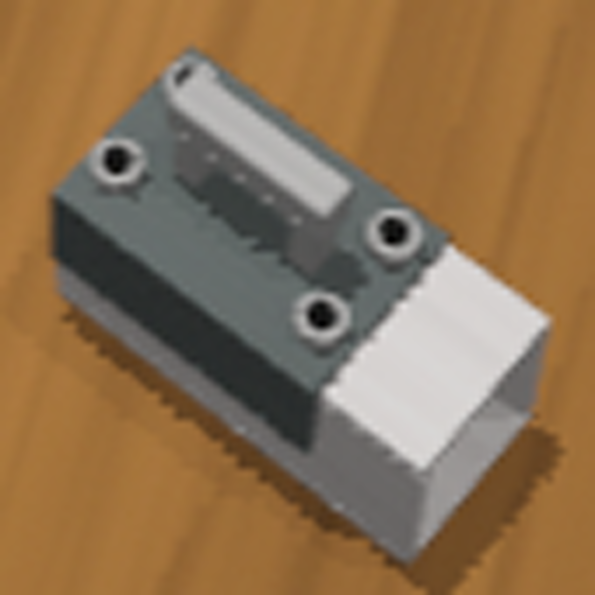

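Candidates: for the tube, the white tube between the jaws (303,243) versus the red (333,190) and green (270,186) decoys and the white beams (565,350), so the white one at (303,243). For the template, the grey plate with bushes and bar at (175,320) on the drilled tube, lip on its left (world +y) side. The crops confirm both. The clamp handle is at (341,303) with the trigger at (321,300), and the sliding jaw is on the left.

```bash
cat > h.py <<'E'
import numpy as np,cv2
from rig import env
M={n:env.camera_model(n) for n in("side","top")}
def ray(n,uv):
    m=M[n];K=np.array(m["camera_matrix"]);R=np.array(m["R"]);t=np.array(m["t"])
    d=R.T@np.linalg.inv(K)@np.array([uv[0],uv[1],1.]);return -R.T@t,d
def plane(n,uv,z):
    c,d=ray(n,uv);return c+d*(z-c[2])/d[2]
def proj(n,X):
    m=M[n];p=np.array(m["camera_matrix"])@(np.array(m["R"])@np.array(X)+m["t"]);return p[:2]/p[2]
def tri(us,ut):
    A=[];b=[]
    for n,u in(("side",us),("top",ut)):
        c,d=ray(n,u);d/=np.linalg.norm(d);P=np.eye(3)-np.outer(d,d);A.append(P);b.append(P@c)
    return np.linalg.solve(sum(A),sum(b))
def snap(n,f,box=None,k=1):
    im=env.get_image(n)[:,:,::-1].copy();cv2.imwrite(f"pics/{f}_full.png",im)
    if box: x0,y0,x1,y1=box;cv2.imwrite(f"pics/{f}.png",cv2.resize(im[y0:y1,x0:x1],None,fx=k,fy=k,interpolation=cv2.INTER_CUBIC))
    return im
E
python3 - <<'E'
from h import *
np.set_printoptions(precision=4,suppress=True)
c2=np.array([(235,123),(323,158),(149,325),(239,358)])/8+[145,290]-[.44,.44]
c4=np.array([(118,160),(392,233),(321,315)])/7+[305,360]-[.43,.43]
P=[plane("top",u,.06) for u in c2]
for p in P: print("top bush",p[:2])
print("mean",np.mean(P,0), "sizes",[np.linalg.norm(P[a]-P[b]) for a,b in((0,1),(2,3),(0,2),(1,3))])
S=[plane("side",u,.06) for u in c4]
for p in S: print("side bush",p[:2])
# bushes: top order: 0=(+x,+y) 1=(+x,-y) 2=(-x,+y) 3=(-x,-y); side: 0=(+x,+y),1=(-x,-y),2=(-x,+y)
for a,b in((0,0),(1,3),(2,2)): print("tri",tri(c4[a],c2[b]))
x=(P[0]+P[1]-P[2]-P[3]);print("yaw x top",np.degrees(np.arctan2(x[1],x[0])))
x=S[0]-S[2];print("yaw x side",np.degrees(np.arctan2(x[1],x[0])),np.linalg.norm(x)); print("mid side",(S[0]+S[1])/2)
x=(P[0]+P[2]-P[1]-P[3]);print("yaw y top",np.degrees(np.arctan2(x[1],x[0])))
# tube top quad
for n,f,z,boxx in(("top","pics/top0.png",.05,(285,215,320,272)),("side","pics/side0.png",.05,(268,225,332,265))):
    im=cv2.imread(f);x0,y0,x1,y1=boxx;g=im[y0:y1,x0:x1]
    hsv=cv2.cvtColor(g,cv2.COLOR_BGR2HSV)
    print(n,"V hist",np.histogram(hsv[...,2],bins=[0,60,100,140,160,180,195,205,215,225,235,245,256])[0])
C=np.array([(182,55),(285,46),(302,270),(200,280)])/5+[255,210]-.4
T=[plane("top",u,.05) for u in C]
for p in T: print("tube top",p[:2])
C=np.array([(88,240),(337,290),(306,373),(50,318)])/5+[260,180]-.4
U=[plane("side",u,.05) for u in C]
for p in U: print("tube side",p[:2])
print(np.mean(T,0),np.mean(U,0))
E
```

```text
top bush [0.507  0.2744]
top bush [0.4954 0.2488]
top bush [0.4496 0.2995]
top bush [0.4387 0.2735]
mean [0.4727 0.2741 0.06  ] sizes [np.float64(0.028072153078359724), np.float64(0.0281541229162614), np.float64(0.06265190762138374), np.float64(0.061820970898488994)]
side bush [0.5035 0.2712]
side bush [0.4362 0.2709]
side bush [0.4471 0.2961]
tri [0.5047 0.2734 0.0642]
tri [0.4372 0.2727 0.0635]
tri [0.4479 0.2984 0.0645]
yaw x top -23.574049010141348
yaw x side -23.848058814917223 0.06165374395926502
mid side [0.4698 0.2711 0.06  ]
yaw y top 66.45817742528484
top V hist [112  43 158  87 308 234  47  43  43  77 132 711]
side V hist [195  68 811 227 266  89  28 834  42   0   0   0]
tube top [ 0.6982 -0.0066]
tube top [ 0.7    -0.0565]
tube top [ 0.5895 -0.0591]
tube top [ 0.5873 -0.0104]
tube side [ 0.696  -0.0579]
tube side [ 0.5876 -0.0613]
tube side [ 0.587 -0.013]
tube side [ 0.6962 -0.0108]
[ 0.6437 -0.0332  0.05  ] [ 0.6417 -0.0357  0.05  ]
```

servo_tool:
  rows: [0.6,0.01,0.037,0.005,0,0,-4,0.6,0.01,0.037,0.005,0,0,-4,0.6,0.012,0.037,0.005,0,0,-4,0.6,0.012,0.037,0,0,0,-4,0.6,0.012,0.037,0,0,0,-4,0.6,0.014,0.037,0,0,0,-4,0.6,0.014,0.037,0,0,0,-4,0.6,0.016,0.037,0,0,0,-4,0.6,0.016,0.037,0,0,0,-4,0.6,0.016,0.037,0,0,0,-4]

```text
time_s: 0.93
position: [0.2865, -0.1559, 0.2093]
tool_rot: [[-0.914, 0.0, -0.406], [0.406, -0.0, -0.914], [-0.0, -1.0, -0.0]]
ft_force: [0.5, 0.4, 0.2]
grip_width: 0.0513
```

servo_tool:
  rows: [0.6,0.017,0.036,0,0,0,0,0.6,0.017,0.036,0,0,0,0,0.6,0.017,0.036,0,0,0,0,0.6,0.017,0.036,0,0,0,0,0.6,0.017,0.036,0,0,0,0,0.6,0.017,0.036,0,0,0,0,0.6,0.017,0.036,0,0,0,0,0.6,0.017,0.036,0,0,0,0,0.6,0.017,0.036,0,0,0,0,0.6,0.017,0.036,0,0,0,0]

```text
time_s: 1.77
position: [0.4567, 0.2044, 0.209]
tool_rot: [[-0.916, -0.0, -0.401], [0.401, -0.0, -0.916], [0.0, -1.0, 0.0]]
ft_force: [1.4, 0.1, 0.5]
grip_width: 0.0512
```

servo_tool:
  rows: [0.6,0.005,0.023,0,0,0,0,0.6,0.005,0.023,0,0,0,0,0.6,0.0045,0.0223,-0.02,0,0,0,0.6,0,0,-0.03,0,0,0,0.6,0,0,-0.03,0,0,0,0.6,0,0,-0.02,0,0,0,0.6,0,0,0,0,0,0]

```text
time_s: 2.35
position: [0.4687, 0.2698, 0.1052]
tool_rot: [[-0.916, -0.008, -0.401], [0.401, -0.003, -0.916], [0.006, -1.0, 0.006]]
ft_force: [-0.2, 0.5, -0.1]
grip_width: 0.051
```

Run:
```python
from h import *
a=snap("side","s1",(290,340,400,440),6);b=snap("top","t1",(130,280,220,360),7)
p=env.observe()["position"];print(p)
```

```text
[0.47109655 0.27045812 0.10954933]
```

View pics/s1.png

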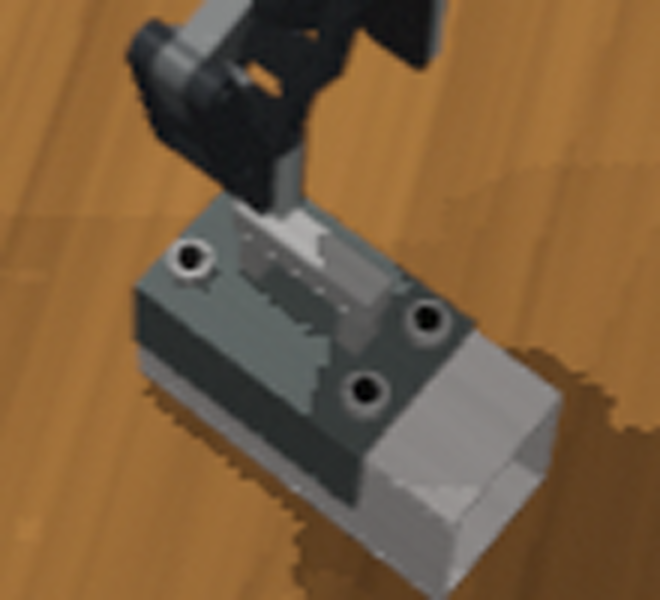

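The side view shows the fingers straddling the grip bar, near (345,375) in the full picture, aligned with it. I'll go down and grip.

servo_tool:
  rows: [0.6,0,0.001,-0.016,0,0,0,0.6,0,0,-0.016,0,0,0,0.6,0,0,-0.012,0,0,0,0.6,0,0,0,0,0,0,0,0,0,0,0,0,0,0,0,0,0,0,0,0,0,0,0,0,0,0,0,0,0,0,0,0,0]
  force: 60

```text
$.rows: bad value
```

servo_tool:
  rows: [0.6,0,0.001,-0.016,0,0,0,0.6,0,0,-0.016,0,0,0,0.6,0,0,-0.012,0,0,0,0.6,0,0,0,0,0,0,0,0,0,0,0,0,0,0,0,0,0,0,0,0,0,0,0,0,0,0,0,0,0,0,0,0,0,0]
  force: 60

```text
time_s: 3.12
position: [0.4716, 0.2716, 0.0664]
tool_rot: [[-0.916, 0.002, -0.402], [0.402, 0.001, -0.916], [-0.001, -1.0, -0.001]]
ft_force: [0.6, -0.1, -0.2]
grip_width: 0.0029
```

Run:
```python
from h import *
a=snap("side","s2",(290,340,400,440),6);b=snap("top","t2",(130,280,220,360),7)
s=env.observe();print(s["position"],s["grip_width"])
```

```text
[0.47129256 0.27157105 0.06590276] -0.0003204005216398538
```

View pics/s2.png

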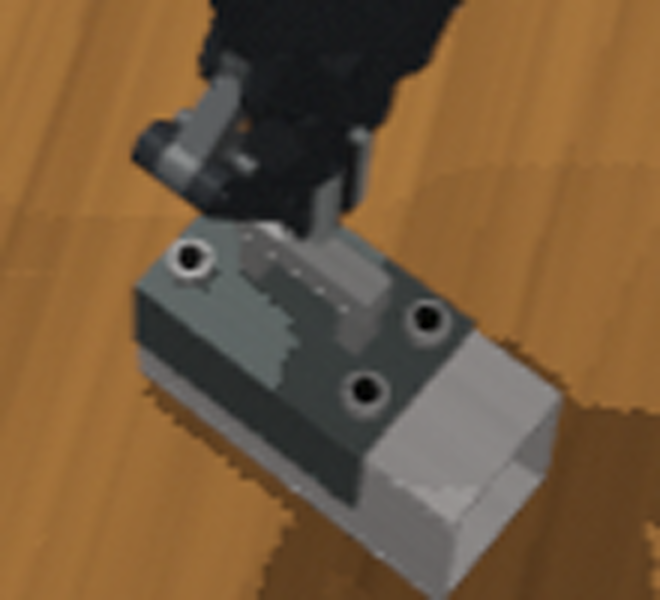

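View pics/t2.png

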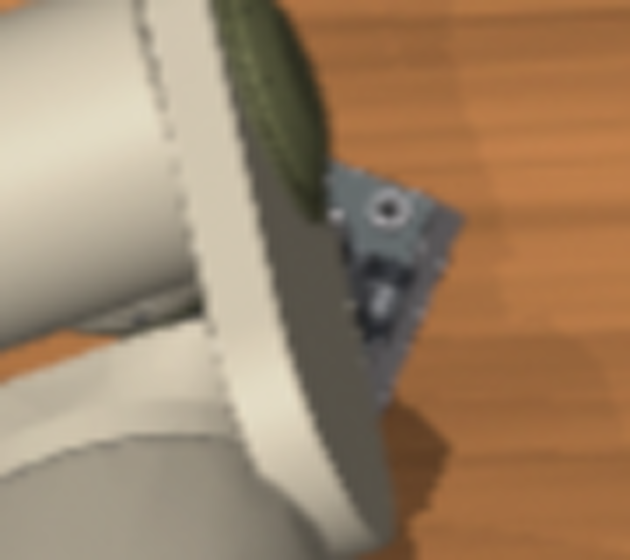

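Run:
```python
from h import *
p=env.observe()["position"];print(p)
for z in (0,.01,.019,.03): q=proj("side",p+[0,0,z]);print("side crop",(q-[290,340])*6)
for X in ((.4712,.2727,.086),(.4712,.2727,.072)): print("bar",(proj("side",X)-[290,340])*6)
# bar ends from crop4: top face corners
for X in ((.4712,.2727),):
  for s in(-1,1):
    e=np.array([np.cos(np.radians(-23.7)),np.sin(np.radians(-23.7))])*.024*s
    print("bar end pred",(proj("side",[X[0]+e[0],X[1]+e[1],.086])-[290,340])*6)
```

```text
[0.47129256 0.27157105 0.06590276]
side crop [300.68716448 275.10248659]
side crop [302.29024781 256.62045245]
side crop [303.7534121  239.75155247]
side crop [305.568546   218.82477581]
bar [303.19456112 241.31656301]
bar [300.92905619 267.48604326]
bar end pred [372.96609378 293.22885405]
bar end pred [234.90259592 190.50511831]
```

Run:
```python
import cv2
a=cv2.imread("pics/s2_full.png");cv2.imwrite("pics/s2b.png",cv2.resize(a[360:400,310:365],None,fx=14,fy=14,interpolation=cv2.INTER_CUBIC))
```

```text
(no output)
```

View pics/s2b.png

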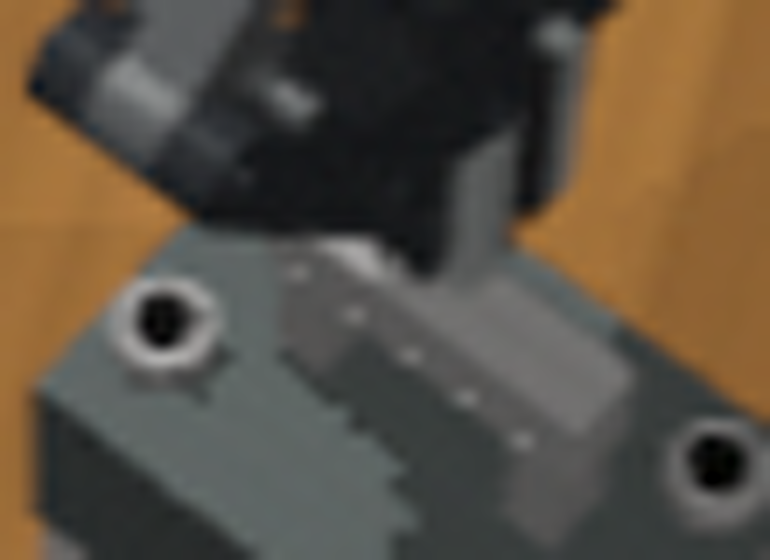

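The side crop shows the shut fingers resting just above the bar top at (341,380), about 20 mm above where the reported TCP should appear. They closed over the bar, not around it. I'll open, go 12 mm lower with the force watched, and regrip.

servo_tool:
  rows: [0.5,0,0,0,0,0,0,0.5,0,0,0,0,0,0,0.5,0,0,0,0,0,0,0.5,0,0,-0.006,0,0,0,0.5,0,0,-0.006,0,0,0,0.5,0,0,0,0,0,0]
  force: 40

```text
time_s: 3.72
position: [0.4702, 0.2712, 0.0518]
tool_rot: [[-0.916, -0.002, -0.402], [0.402, -0.001, -0.916], [0.002, -1.0, 0.002]]
ft_force: [-0.2, -0.3, 1.0]
grip_width: 0.0426
```

servo_tool:
  rows: [0,0,0,0,0,0,0,0,0,0,0,0,0,0,0,0,0,0,0,0,0,0,0,0,0,0,0,0]
  force: 40

```text
time_s: 4.05
position: [0.4711, 0.2715, 0.0535]
tool_rot: [[-0.916, 0.0, -0.402], [0.402, 0.0, -0.916], [-0.0, -1.0, -0.0]]
ft_force: [-0.2, -0.0, -0.4]
grip_width: 0.0003
```

Run:
```python
from h import *
s=env.observe();print(s["position"],s["grip_width"],s["ft_force"])
a=snap("side","s3",(310,350,370,400),11)
```

```text
[0.47112636 0.27151762 0.05346543] 0.00034316265864481365 [-0.21102605 -0.036596   -0.35501501]
```

View pics/s3.png

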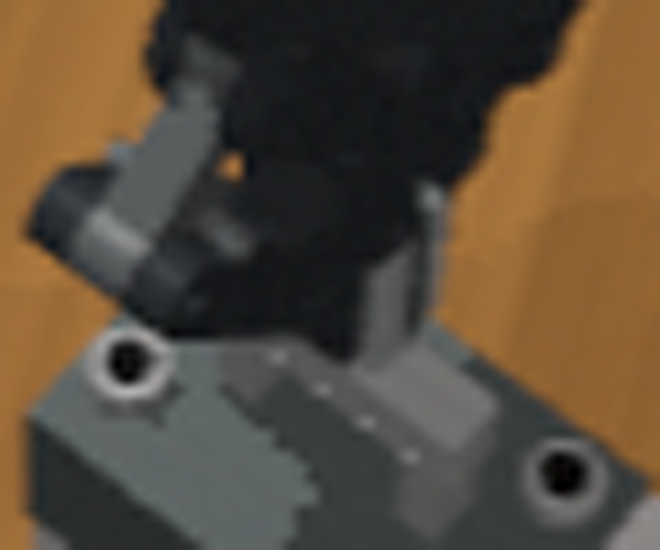

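Run:
```python
from h import *
np.set_printoptions(precision=4,suppress=True)
# bar ends midpoints
side=[np.array((180,82))/7+[305,360]-.43, np.array((341,200))/7+[305,360]-.43]
top=[np.array((252,157))/8+[145,290]-.44, np.array((192,306))/8+[145,290]-.44]
for a,b in zip(side,top):print("bar end tri",tri(a,b))
for n,v in(("side",side),("top",top)): print(n,[plane(n,u,.086) for u in v])
for f,u,zt in(("s2",(340.7,379.6),.0659),("s3",(341.8,382.5),.0535)):
    for z in(.07,.08,.09): print(f,z,plane("side",u,z))
```

```text
bar end tri [0.4922 0.263  0.0884]
bar end tri [0.4497 0.2807 0.0866]
side [array([0.4916, 0.2617, 0.086 ]), array([0.4478, 0.2806, 0.086 ])]
top [array([0.4934, 0.2636, 0.086 ]), array([0.4518, 0.2808, 0.086 ])]
s2 0.07 [0.4729 0.2624 0.07  ]
s2 0.08 [0.4719 0.2681 0.08  ]
s2 0.09 [0.4708 0.2738 0.09  ]
s3 0.07 [0.4698 0.2671 0.07  ]
s3 0.08 [0.4688 0.2727 0.08  ]
s3 0.09 [0.4678 0.2784 0.09  ]
```

servo_tool:
  rows: [0,0,0,0.03,0,0,0,0,0,0,0.03,0,0,0,0,0,0,0.02,0,0,0,0,0,0,0,0,0,0]

```text
time_s: 4.43
position: [0.4729, 0.2722, 0.1377]
tool_rot: [[-0.916, 0.008, -0.401], [0.401, 0.002, -0.916], [-0.006, -1.0, -0.005]]
ft_force: [0.0, -0.1, 1.0]
grip_width: -0.0001
```

Run:
```python
from h import *
s=env.observe();p=s["position"];print(p,s["grip_width"],s["ft_force"])
a=snap("side","s4",(270,290,400,400),6)
for z in (0,.019,.073): print(z,(proj("side",p+[0,0,z])-[270,290])*6)
```

```text
[0.4729128  0.27216553 0.13765582] -0.00011345200528045118 [ 0.04896502 -0.11089417  1.0032671 ]
0 [426.16772926 436.47019241]
0.019 [429.48904491 397.05211425]
0.073 [439.49406183 278.31045274]
```

View pics/s4.png

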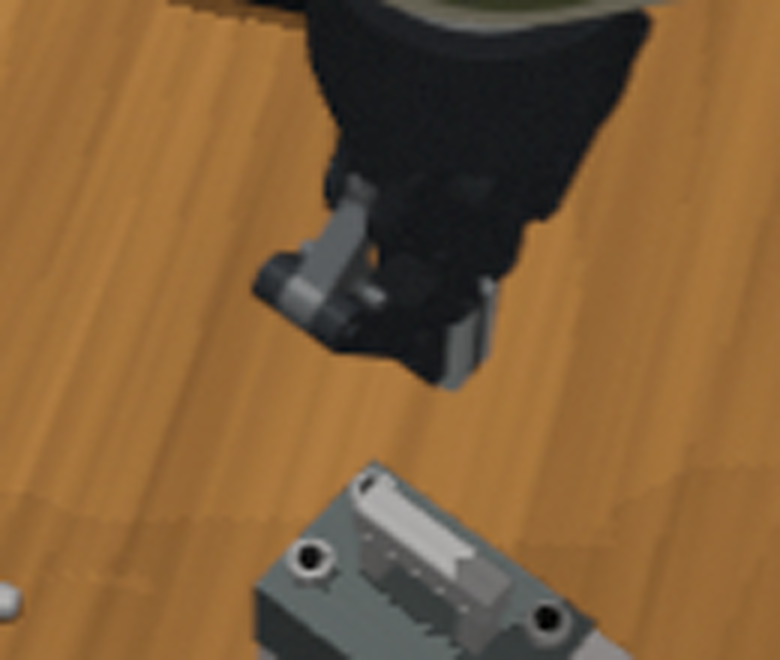

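Run:
```python
import cv2
a=cv2.imread("pics/s4_full.png");cv2.imwrite("pics/s4b.png",cv2.resize(a[315:360,305:360],None,fx=14,fy=13,interpolation=cv2.INTER_LINEAR))
from h import *
b=snap("top","t4",(100,260,240,360),5)
```

```text
(no output)
```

View pics/s4b.png

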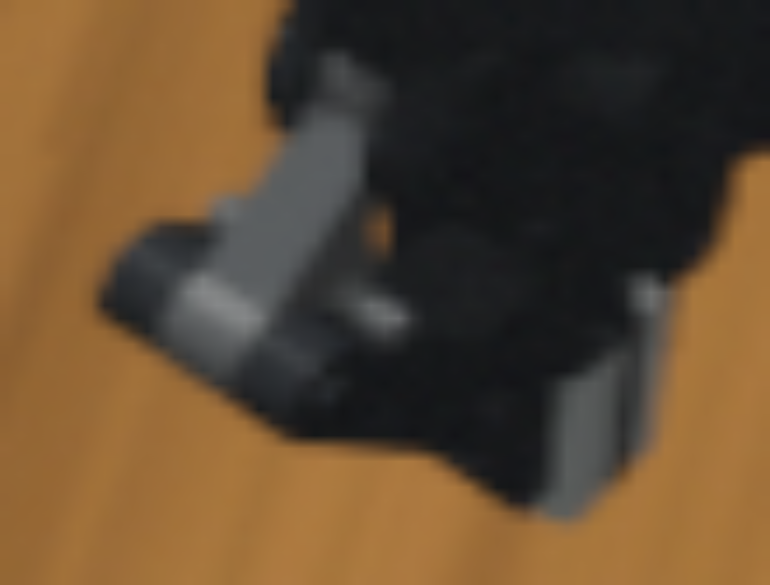

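View pics/t4.png

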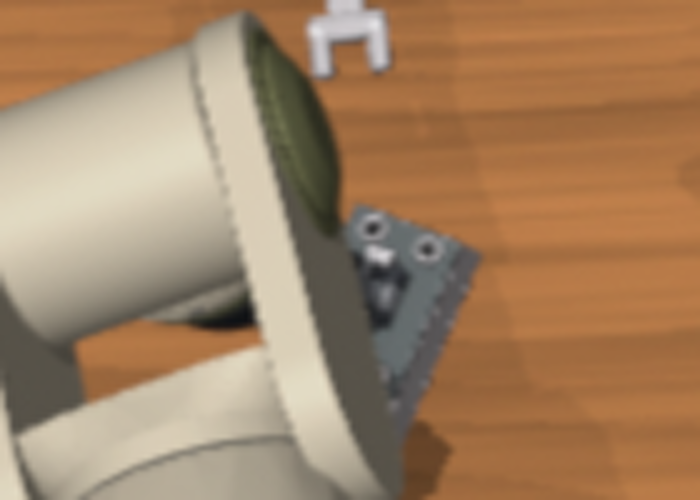

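servo_tool:
  rows: [0.6,0,0,0,0,0,0,0.6,0,0,0,0,0,0,0.6,0,0,-0.03,0,0,0,0.6,0,0,-0.03,0,0,0,0.6,0,0,-0.02,0,0,0,0.6,0,0,-0.008,0,0,0,0.6,0,0,-0.004,0,0,0,0.6,0,0,-0.004,0,0,0,0.6,0,0,0,0,0,0]

```text
time_s: 5.28
position: [0.4713, 0.2716, 0.0375]
tool_rot: [[-0.916, 0.0, -0.402], [0.402, 0.0, -0.916], [-0.0, -1.0, -0.0]]
ft_force: [-0.4, 0.2, -0.3]
grip_width: 0.0514
```

servo_tool:
  rows: [0,0,0,0,0,0,0,0,0,0,0,0,0,0,0,0,0,0,0,0,0,0,0,0,0,0,0,0]
  force: 40

```text
time_s: 5.62
position: [0.4715, 0.2717, 0.0381]
tool_rot: [[-0.916, 0.002, -0.402], [0.402, 0.001, -0.916], [-0.001, -1.0, -0.001]]
ft_force: [-1.1, 0.4, 5.4]
grip_width: 0.0111
```

Run:
```python
from h import *
s=env.observe();print(s["position"],s["grip_width"],s["ft_force"])
a=snap("side","s5",(310,350,370,400),11)
```

```text
[0.47145822 0.27170354 0.03814898] 0.01105699841266335 [-1.05367056  0.37922981  5.39126216]
```

View pics/s5.png

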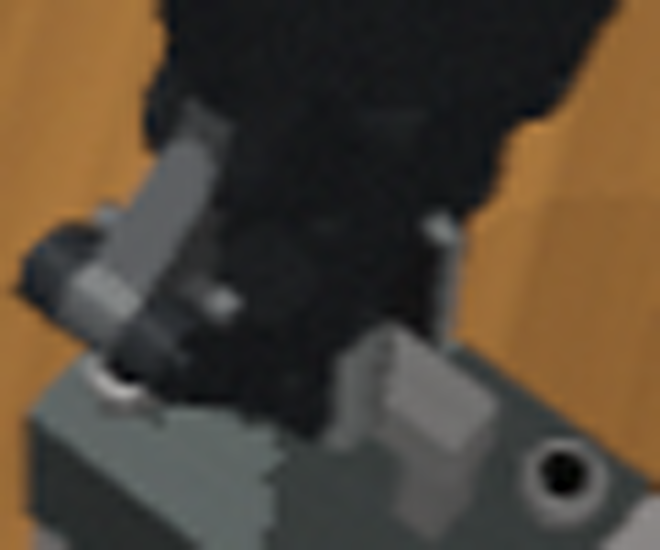

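Gripped: the opening reads 11 mm on the 12 mm bar, and the fingers cover the bar's height at (340,388). The real fingertip is about 32 mm above the reported TCP. I'll lift.

servo_tool:
  rows: [0,0,0,0,0,0,0,0,0,0,0.015,0,0,0,0,0,0,0.025,0,0,0,0,0,0,0.03,0,0,0,0,0,0,0.02,0,0,0,0,0.005,-0.008,0,0,0,2,0,0.012,-0.02,0,0,0,3,0,0.016,-0.026,0,0,0,4,0,0.016,-0.026,0,0,0,4,0,0.016,-0.026,0,0,0,4]
  force: 80

```text
time_s: 6.5
position: [0.5361, 0.1643, 0.1269]
tool_rot: [[-0.994, -0.001, -0.112], [0.112, -0.0, -0.994], [0.001, -1.0, 0.0]]
ft_force: [0.6, 0.1, -3.6]
grip_width: 0.0095
```

servo_tool:
  rows: [0,0.016,-0.026,0,0,0,4,0,0.016,-0.026,0,0,0,4.3,0,0.016,-0.026,0,0,0,0,0,0.016,-0.026,0,0,0,0,0,0.016,-0.026,0,0,0,0,0,0.016,-0.026,0,0,0,0,0,0.013,-0.022,0,0,0,0,0,0.0085,-0.014,0,0,0,0,0,0.004,-0.007,0,0,0,0,0,0,0,0,0,0,0]

```text
time_s: 7.33
position: [0.6576, -0.0348, 0.1264]
tool_rot: [[-1.0, -0.001, 0.027], [-0.027, 0.0, -1.0], [0.001, -1.0, -0.0]]
ft_force: [-0.3, 0.6, -2.6]
grip_width: 0.0094
```

servo_tool:
  rows: [0,0,0,-0.015,0,0,0,0,0,0,-0.015,0,0,0,0,0,0,0,0,0,0,0,0,0,0,0,0,0]

```text
time_s: 7.67
position: [0.6567, -0.0323, 0.097]
tool_rot: [[-1.0, -0.002, 0.029], [-0.029, 0.001, -1.0], [0.002, -1.0, -0.001]]
ft_force: [0.2, 0.2, -2.3]
grip_width: 0.0094
```

Run:
```python
from h import *
s=env.observe();print(s["position"],s["tool_rot"][:,2],s["ft_force"])
a=snap("side","s6",(255,170,405,300),5);b=snap("top","t6",(255,205,365,295),6)
```

```text
[ 0.65670122 -0.03231791  0.09697143] [ 2.93084500e-02 -9.99570162e-01 -7.11956269e-04] [ 0.18362315  0.22726064 -2.25198121]
```

View pics/s6.png

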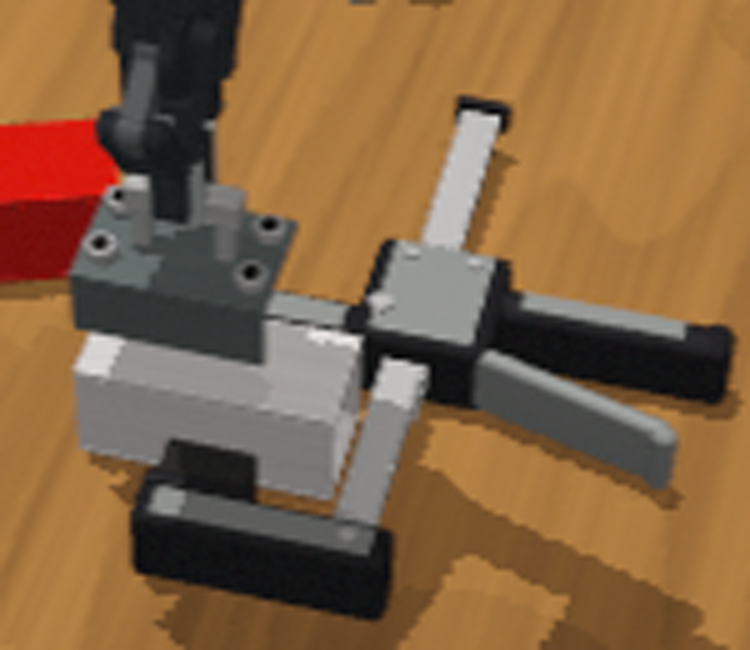

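View pics/t6.png

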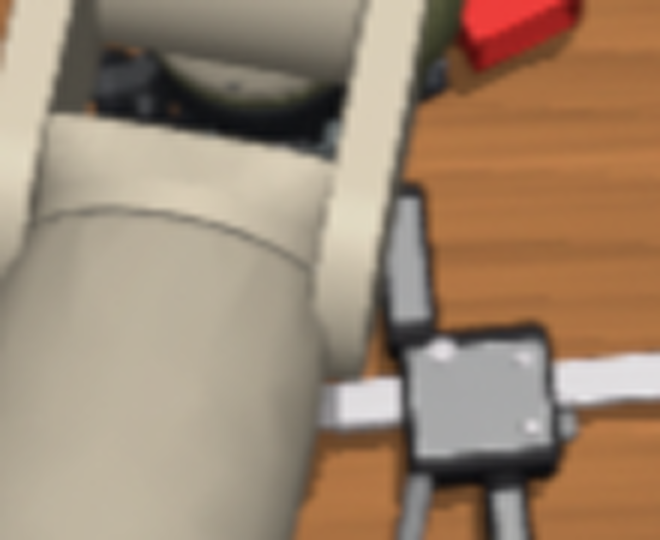

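Run:
```python
from h import *
np.set_printoptions(precision=4,suppress=True)
c=np.array([(100,242),(118,197),(269,224),(249,272)])/5+[255,170]-.4
for z in(.117,.119,.121):
    P=np.array([plane("side",u,z) for u in c]);print(z,P.mean(0)[:2],[np.linalg.norm(P[a]-P[b]).round(4) for a,b in((0,1),(2,3),(0,3),(1,2))])
x=P[0]-P[3];print(np.degrees(np.arctan2(x[1],x[0])));x=P[1]-P[2];print(np.degrees(np.arctan2(x[1],x[0])))
for k,(X) in enumerate(((40,28),(-40,28),(-40,-25),(40,-25))): pass
```

```text
0.117 [ 0.6559 -0.0349] [np.float64(0.0265), np.float64(0.0282), np.float64(0.0615), np.float64(0.0627)]
0.119 [ 0.6553 -0.033 ] [np.float64(0.0265), np.float64(0.0281), np.float64(0.0613), np.float64(0.0626)]
0.121 [ 0.6546 -0.031 ] [np.float64(0.0264), np.float64(0.028), np.float64(0.0612), np.float64(0.0624)]
1.5635663349765647
3.0635696800661227
```

servo_tool:
  rows: [0,0.0013,-0.0007,-0.01,0,0,0,0,0,0,-0.012,0,0,0,0,0,0,-0.013,0,0,0,0,0,0,-0.005,0,0,0,0,0,0,0,0,0,0,0,0,0,0,0,0,0]

```text
time_s: 8.27
position: [0.659, -0.0342, 0.0575]
tool_rot: [[-1.0, 0.0, 0.028], [-0.028, -0.0, -1.0], [-0.0, -1.0, 0.0]]
ft_force: [0.5, -0.2, -3.2]
grip_width: 0.0099
```

Run:
```python
from h import *
s=env.observe();print(s["position"],s["tool_rot"][:,2],s["ft_force"])
a=snap("side","s7",(255,180,355,280),6)
```

```text
[ 0.65897163 -0.03423003  0.05754105] [ 2.82780389e-02 -9.99600093e-01  8.01361084e-05] [ 0.46553873 -0.17659426 -3.22424866]
```

View pics/s7.png

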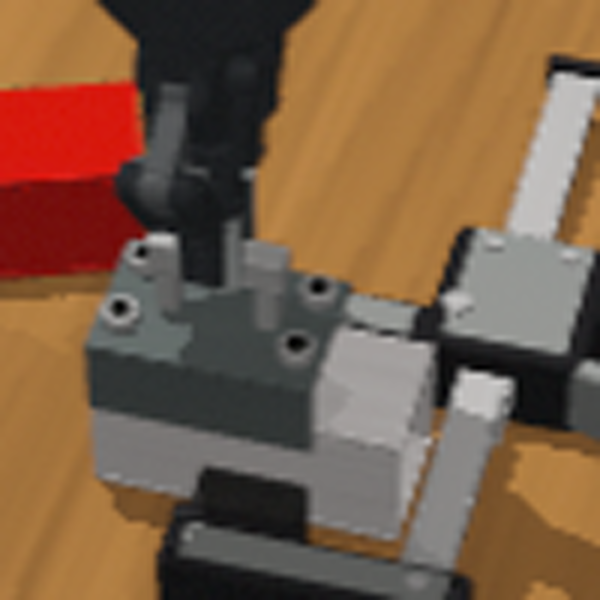

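servo_tool:
  rows: [0,-0.001,0,-0.007,0,0,0,0,0,0,-0.007,0,0,0,0,0,0,-0.004,0,0,0,0,0,0,-0.0015,0,0,0,0,0,0,0,0,0,0,0,0,0,0,0,0,0]

```text
time_s: 8.82
position: [0.6576, -0.0342, 0.0384]
tool_rot: [[-1.0, -0.0, 0.028], [-0.028, -0.0, -1.0], [0.0, -1.0, 0.0]]
ft_force: [-3.3, -0.8, 5.3]
grip_width: 0.0095
```

servo_tool:
  rows: [0,0,-0.0007,0,0,0,0,0,0,-0.0007,0,0,0,0,0,0,0,0,0,0,0]

```text
time_s: 9.07
position: [0.6579, -0.0349, 0.0385]
tool_rot: [[-1.0, 0.001, 0.028], [-0.028, 0.001, -1.0], [-0.001, -1.0, -0.001]]
ft_force: [-3.4, 4.9, 5.2]
grip_width: 0.0092
```

Run:
```python
from h import *
s=env.observe();print(s["position"],s["tool_rot"][:,2],s["ft_force"])
a=snap("side","s8",(265,200,345,280),8)
```

```text
[ 0.65794429 -0.03491195  0.03845172] [ 0.02844733 -0.99959461 -0.00116711] [-3.39099594  4.87182087  5.23016745]
```

View pics/s8.png

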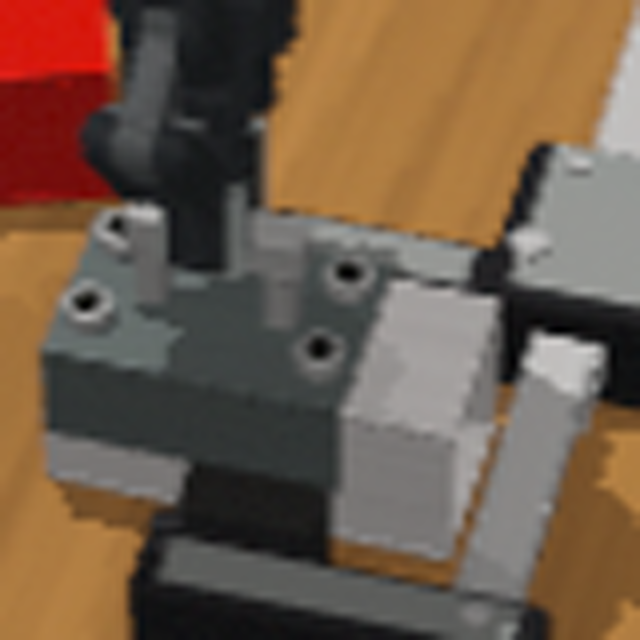

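servo_tool:
  rows: [0.3,0,0,0,0,0,0,0.3,0,0,0,0,0,0,0.4,0,0,0,0,0,0,0.4,0,0,0.02,0,0,0,0.5,0,0,0.03,0,0,0,0.6,-0.01,-0.005,0.04,0,0,0,1,-0.02,-0.005,0.02,0,0,0,1,-0.03,-0.008,0,0,0,0,1,-0.03,-0.008,0,0,0,0,1,-0.03,-0.008,0,0,0,0]

```text
time_s: 9.95
position: [0.5367, -0.07, 0.148]
tool_rot: [[-1.0, 0.001, 0.028], [-0.028, -0.001, -1.0], [-0.001, -1.0, 0.001]]
ft_force: [0.1, -0.4, -0.2]
grip_width: 0.0854
```

Run:
```python
from h import *
np.set_printoptions(precision=4,suppress=True)
s=env.observe();print(s["position"],s["ft_force"])
f=lambda L,k,o:np.array(L)/k+o-.5+.5/k
# handle: tops centre line; trigger; z=.036
ct=lambda L:f(L,5,[255,210]); cs=lambda L:f(L,5,[260,180])
print("head top z.038 top");H=[plane("top",u,.038) for u in ct([(338,258),(455,250),(465,365),(345,372)])];print(np.array(H)[:,:2])
print("handle top grey strip ends z.036: top",np.array([plane("top",u,.036)[:2] for u in ct([(422,380),(437,535),(440,560)])]))
print("side",np.array([plane("side",u,.036)[:2] for u in cs([(495,250),(660,285),(685,290)])]))
print("trigger top",np.array([plane("top",u,.036)[:2] for u in ct([(350,385),(316,545)])]))
print("trigger side",np.array([plane("side",u,.036)[:2] for u in cs([(465,305),(640,385)])]))
print("bar line top z~.025",np.array([plane("top",u,.025)[:2] for u in ct([(130,328),(335,310),(465,295),(668,276)])]))
print("jaw arm top z.038",np.array([plane("top",u,.038)[:2] for u in ct([(75,155),(122,152),(128,368),(90,370)])]))
print("fixed jaw top",np.array([plane("top",u,.038)[:2] for u in ct([(305,135),(352,130),(360,255),(325,260)])]))
```

```text
[ 0.5367 -0.07    0.148 ] [ 0.058  -0.3676 -0.1697]
head top z.038 top
[[ 0.5968 -0.0766]
 [ 0.5977 -0.1329]
 [ 0.5417 -0.1343]
 [ 0.5414 -0.077 ]]
handle top grey strip ends z.036: top [[ 0.5359 -0.1135]
 [ 0.4618 -0.1162]
 [ 0.4499 -0.1169]]
side [[ 0.5325 -0.117 ]
 [ 0.4605 -0.1178]
 [ 0.4497 -0.1181]]
trigger top [[ 0.5353 -0.0791]
 [ 0.46   -0.0589]]
trigger side [[ 0.5369 -0.0818]
 [ 0.457  -0.0595]]
bar line top z~.025 [[ 0.5703  0.0252]
 [ 0.5739 -0.074 ]
 [ 0.5779 -0.137 ]
 [ 0.5821 -0.2356]]
jaw arm top z.038 [[0.6542 0.0476]
 [0.6545 0.0249]
 [0.5488 0.0261]
 [0.5487 0.0443]]
fixed jaw top [[ 0.6582 -0.0639]
 [ 0.6595 -0.0868]
 [ 0.5977 -0.0873]
 [ 0.5961 -0.0703]]
```

servo_tool:
  rows: [1,-0.018,-0.013,-0.02,0,0,0.6,1,-0.017,-0.0127,-0.035,0,0,0,1,0,0,-0.035,0,0,0,1,0,0,-0.025,0,0,0,1,0,0,-0.013,0,0,0,1,0,0,0,0,0,0,1,0,0,0,0,0,0]

```text
time_s: 10.53
position: [0.503, -0.0955, 0.0198]
tool_rot: [[-0.999, -0.0, 0.039], [-0.039, 0.0, -0.999], [0.0, -1.0, -0.0]]
ft_force: [0.4, -0.2, 0.3]
grip_width: 0.0855
```

Run:
```python
from h import *
s=env.observe();print(s["position"],s["ft_force"])
snap("side","s9",(260,170,410,300),5);snap("top","t9",(250,205,395,335),5)
```

```text
[ 0.50295719 -0.09552843  0.01981326] [ 0.4454424  -0.20730425  0.26305843]
```

View pics/s9.png

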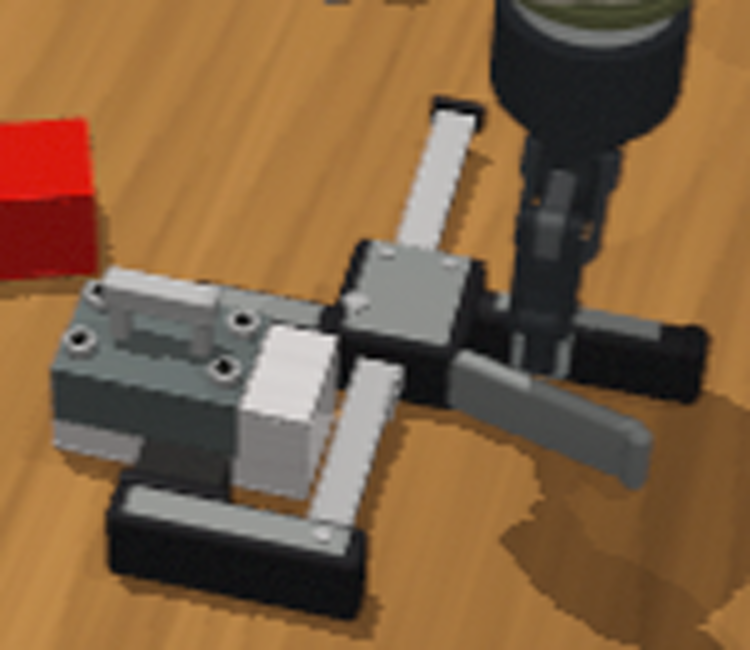

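View pics/t9.png

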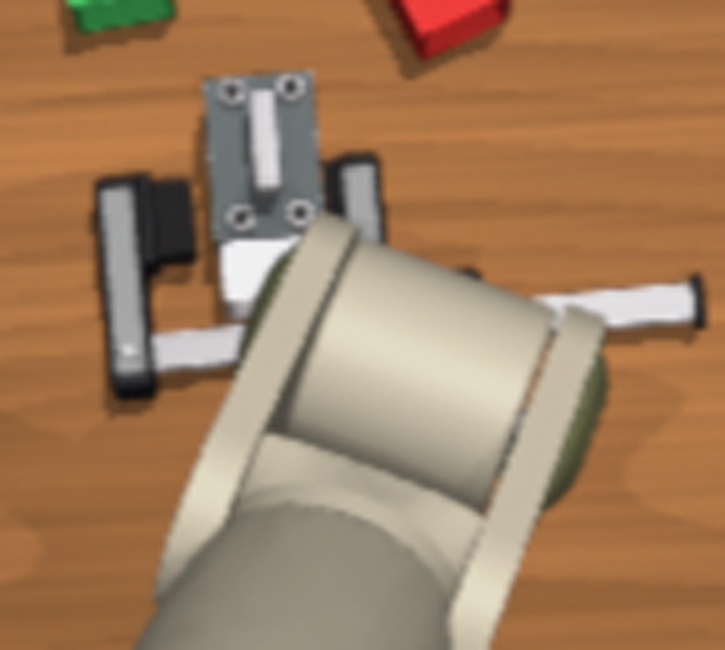

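Run:
```python
from h import *
for z in(.04,.05,.06,.07,.08):print(z,plane("side",(368.6,244.4),z))
```

```text
0.04 [ 0.50161436 -0.07752692  0.04      ]
0.05 [ 0.500281   -0.06828605  0.05      ]
0.06 [ 0.49894764 -0.05904517  0.06      ]
0.07 [ 0.49761428 -0.04980429  0.07      ]
0.08 [ 0.49628092 -0.04056341  0.08      ]
```

servo_tool:
  rows: [1,0,0,-0.015,0,0,0,1,0,0,-0.015,0,0,0,1,0,0,-0.012,0,0,0,1,0,0,-0.008,0,0,0,1,0,0,0,0,0,0]

```text
time_s: 11.05
position: [0.5028, -0.0953, -0.0305]
tool_rot: [[-0.999, -0.0, 0.039], [-0.039, 0.0, -0.999], [0.0, -1.0, -0.0]]
ft_force: [0.1, -0.3, 0.6]
grip_width: 0.0855
```

Run:
```python
from h import *
s=env.observe();print(s["position"],s["ft_force"])
snap("side","s10",(320,190,410,280),8)
```

```text
[ 0.50275632 -0.09526551 -0.0305256 ] [ 0.06529419 -0.29295285  0.58825903]
```

View pics/s10.png

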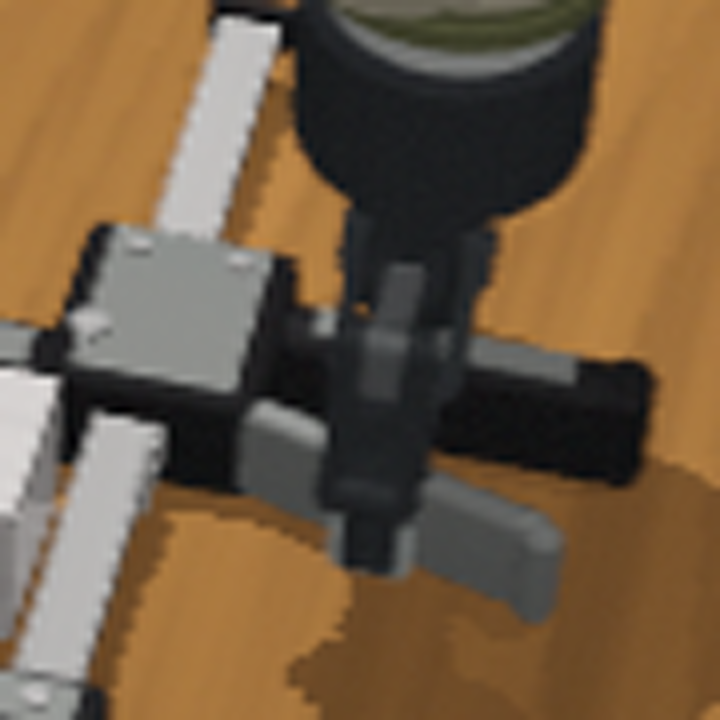

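servo_tool:
  rows: [0,0,0,0,0,0,0,0,0,0,0,0,0,0,0,0,0,0,0,0,0,0,0,0,0,0,0,0,0,0,0,0,0,0,0]
  force: 35

```text
time_s: 11.52
position: [0.5046, -0.098, -0.0279]
tool_rot: [[-0.999, 0.005, 0.039], [-0.039, -0.005, -0.999], [-0.005, -1.0, 0.005]]
ft_force: [-3.9, -11.0, 12.3]
grip_width: 0.0294
```

Run:
```python
from h import *
s=env.observe();print(s["position"],s["ft_force"],s["grip_width"])
snap("side","s11",(260,190,410,310),5);snap("top","t11",(250,205,395,335),5)
```

```text
[ 0.50464756 -0.09801369 -0.02791523] [ -3.8508283  -11.0055944   12.34516702] 0.029385913592747285
```

View pics/s11.png

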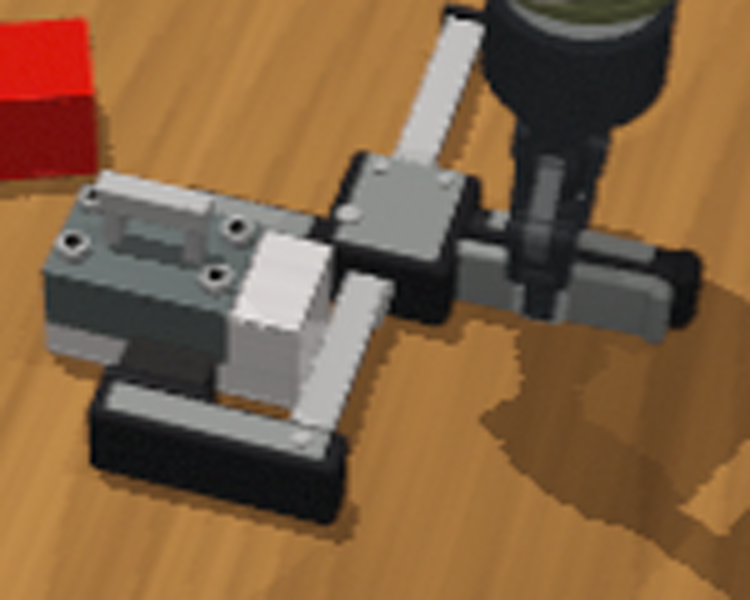

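View pics/t11.png

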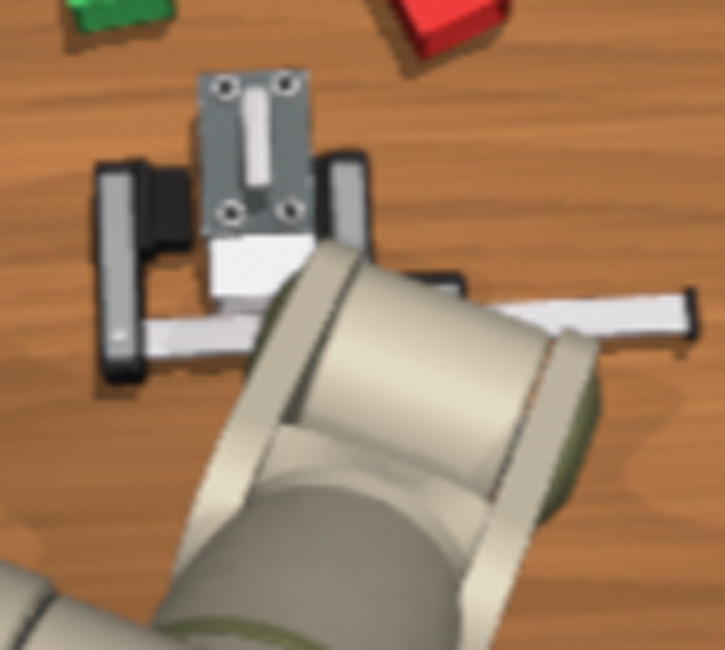

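```bash
cat >> h.py <<'E'
def gap(pad,lip,o=(250,205),k=5):
    f=lambda u:np.array(u)/k+np.array(o)-.5+.5/k
    a=plane("top",f(pad),.036);b=plane("top",f(lip),.054);print("gap mm",(a[1]-b[1])*1000,a[:2],b[:2])
E
python3 - <<'E'
from h import *
gap((191,205),(203,205)); gap((193,218),(212,218))
E
```

```text
gap mm 6.503987402871947 [0.63995627 0.00429337] [ 0.63557604 -0.00221062]
gap mm 9.82457425532226 [0.63347904 0.00359827] [ 0.62900112 -0.00622631]
```

servo_tool:
  rows: [1,0,-0.001,0.002,0,0,0,1,0,-0.001,0,0,0,0,1,0,0,0,0,0,0,1,0,0,0,0,0,0,1,0,0,0,0,0,0]

```text
time_s: 12.03
position: [0.5027, -0.0972, -0.0283]
tool_rot: [[-0.999, -0.0, 0.039], [-0.039, 0.0, -0.999], [0.0, -1.0, -0.0]]
ft_force: [0.1, 0.2, 0.6]
grip_width: 0.0855
```

Run:
```python
from h import *
s=env.observe();print(s["position"],s["ft_force"],s["grip_width"])
snap("side","s12",(260,190,410,310),5);snap("top","t12",(250,205,395,335),5)
```

```text
[ 0.50269291 -0.09722366 -0.02827856] [0.0946856  0.23744654 0.5786421 ] 0.08553514032090043
```

View pics/s12.png

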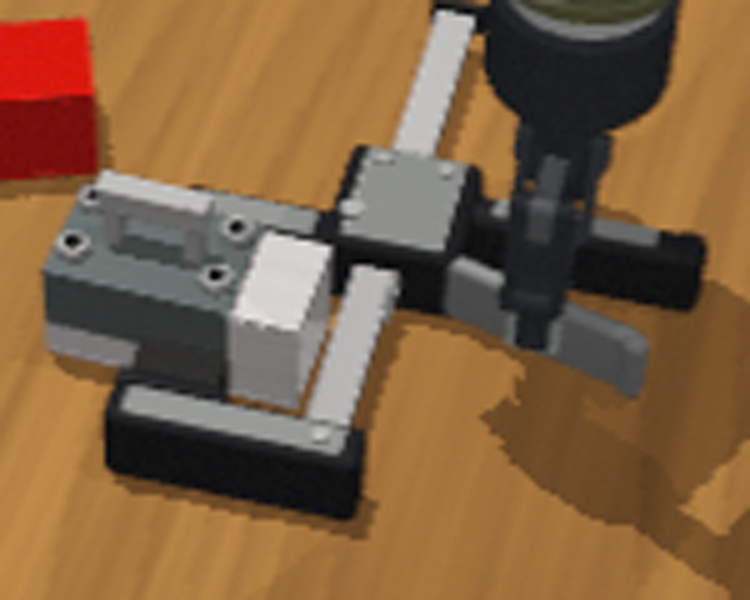

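View pics/t12.png

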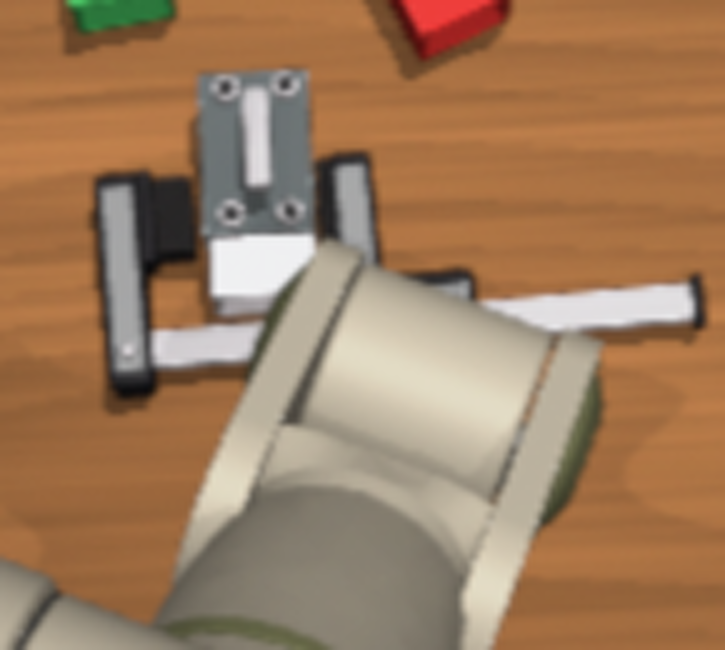

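Trigger fully out, and the jaw has advanced one step. The remaining gap from pad to lip is about 9 mm (pad face at crop x 192, fixed face at 320, lip at 203). Next pump.

servo_tool:
  rows: [0,0,0,0,0,0,0,0,0,0,0,0,0,0,0,0,0,0,0,0,0,0,0,0,0,0,0,0,0,0,0,0,0,0,0]

```text
time_s: 12.55
position: [0.5038, -0.0995, -0.0268]
tool_rot: [[-0.999, 0.003, 0.039], [-0.039, -0.004, -0.999], [-0.002, -1.0, 0.004]]
ft_force: [-4.5, -6.6, 9.9]
grip_width: 0.0294
```

Run:
```python
from h import *
s=env.observe();print(s["position"],s["ft_force"],s["grip_width"])
snap("top","t13",(265,215,340,290),9)
```

```text
[ 0.50380471 -0.09953806 -0.02680511] [-4.50382764 -6.5508926   9.94954495] 0.02939758180459646
```

servo_tool:
  rows: [1,0,0,0,0,0,0,1,0,0,0,0,0,0,1,0,0,0,0,0,0,1,0,0,0,0,0,0,1,0,0,0,0,0,0]

```text
time_s: 13.02
position: [0.5027, -0.0973, -0.0283]
tool_rot: [[-0.999, -0.0, 0.039], [-0.039, -0.0, -0.999], [0.0, -1.0, 0.0]]
ft_force: [0.9, -0.1, -0.2]
grip_width: 0.0848
```

Run:
```python
from h import *
s=env.observe();print(s["position"],s["ft_force"],s["grip_width"])
snap("top","t14",(265,215,340,290),9)
```

```text
[ 0.50272948 -0.09732499 -0.02832875] [ 0.87042136 -0.1333659  -0.15074672] 0.08479758704886484
```

View pics/t13.png

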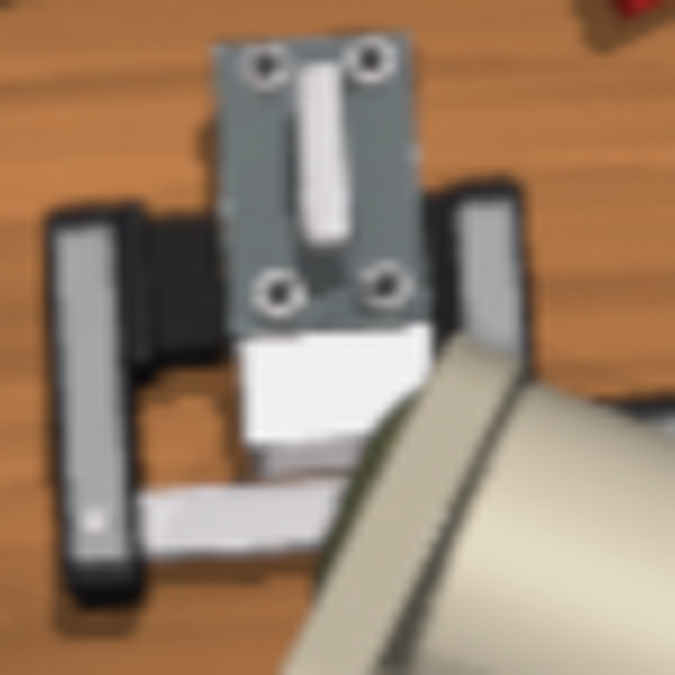

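View pics/t14.png

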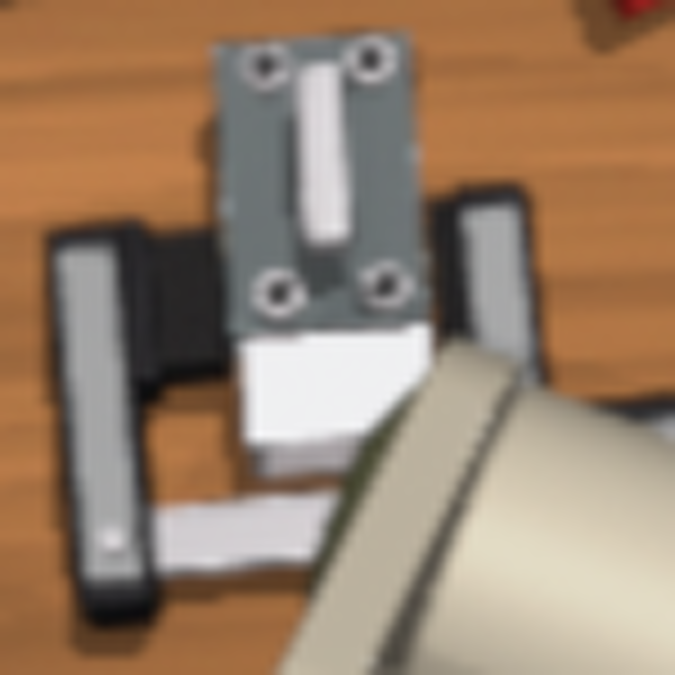

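Run:
```python
from h import *
a=snap("side","s14",(265,210,345,290),8)
b=cv2.imread("pics/t14_full.png")[238:262,275:300]
print(b.max(2)[::3])
```

```text
[[169 167 163 158 158 162 167 169 168 168 167 166 144 109 117 130 119 116
  116 117 115 102  87 141 198]
 [ 55  55  47  36  40  41  47  59  61  58  52  50  45  46  80 108 114 116
  116 116 116 114 100 100 147]
 [163 158 123  55  41  44  42  40  41  40  39  39  40  38  50  87 112 116
  117 123 127 122 106  78  73]
 [164 162 132  67  41  47  41  34  40  41  40  40  40  39  40  80 112 123
  153 148  77  78 150 161  93]
 [165 164 141  89  45  47  41  33  39  40  40  38  39  40  42  86 117 116
  108 105 121 121 113 112 113]
 [165 163 149 105  51  45  42  36  39  41  39  40  40  39  34  52 132 204
  229 232 232 232 232 236 240]
 [165 165 162 129  60  43  44  33  19  19  19  20  22  25  28  58 127 207
  239 241 241 241 241 241 241]
 [165 165 162 132  66  26  28  51  88 112 115 115 113 110 108 104 112 190
  238 241 241 241 241 241 241]]
```

View pics/s14.png

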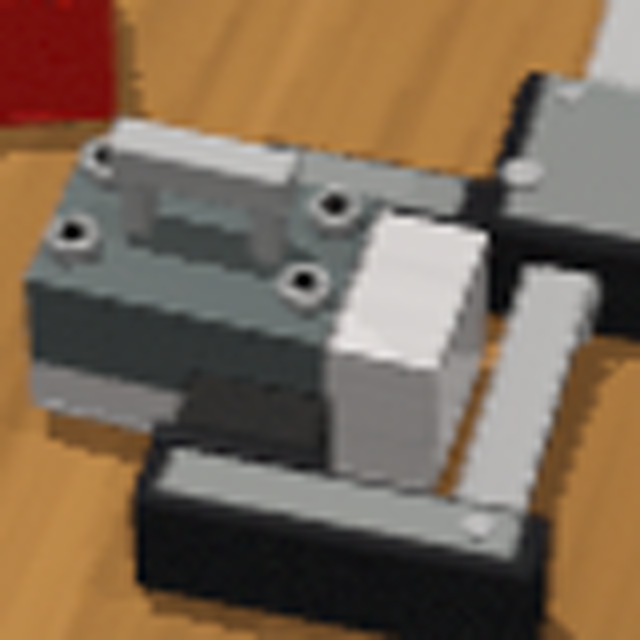

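Run:
```python
from h import *
im=cv2.imread("pics/s14_full.png")
for c in(270,275,290,293,296,299,302): print(c,[tuple(int(v) for v in im[r,c]) for r in range(244,270)])
```

```text
270 [(117, 117, 110), (78, 78, 72), (54, 55, 51), (52, 52, 48), (53, 54, 49), (52, 53, 49), (55, 55, 51), (52, 52, 48), (54, 54, 50), (54, 55, 50), (54, 55, 50), (94, 95, 96), (117, 118, 122), (118, 119, 123), (118, 119, 123), (118, 120, 123), (131, 132, 135), (66, 113, 159), (60, 114, 160), (61, 113, 161), (64, 119, 169), (71, 132, 184), (72, 132, 184), (70, 132, 184), (70, 131, 183), (71, 133, 184)]
275 [(116, 118, 109), (116, 118, 109), (83, 86, 79), (54, 54, 51), (52, 53, 49), (54, 54, 51), (52, 52, 48), (53, 54, 50), (54, 54, 50), (53, 54, 50), (54, 55, 51), (54, 56, 51), (79, 81, 79), (116, 117, 121), (117, 119, 122), (118, 120, 122), (118, 119, 122), (129, 130, 134), (64, 89, 116), (44, 81, 118), (39, 79, 116), (44, 81, 119), (65, 122, 172), (73, 136, 189), (74, 137, 188), (74, 138, 189)]
290 [(115, 116, 108), (114, 116, 107), (115, 116, 107), (115, 117, 107), (115, 115, 107), (115, 117, 108), (60, 60, 56), (51, 52, 48), (53, 54, 49), (52, 53, 49), (51, 52, 47), (54, 54, 50), (49, 49, 45), (47, 47, 49), (46, 48, 49), (45, 47, 49), (46, 47, 47), (44, 46, 47), (46, 47, 48), (36,
[... 976 characters left out ...]
06), (114, 115, 106), (113, 114, 106), (114, 115, 107), (55, 55, 52), (52, 53, 48), (53, 52, 49), (54, 54, 50), (54, 54, 50), (54, 55, 51), (35, 37, 35), (46, 49, 49), (47, 47, 49), (45, 45, 46), (47, 49, 49), (47, 47, 48), (47, 47, 47), (37, 37, 37), (40, 37, 38), (43, 41, 42), (117, 119, 116), (151, 153, 151)]
302 [(34, 35, 35), (19, 18, 20), (146, 147, 149), (151, 152, 153), (100, 101, 101), (93, 94, 88), (113, 114, 105), (112, 114, 105), (78, 80, 73), (56, 56, 53), (55, 55, 51), (54, 54, 49), (53, 53, 49), (52, 53, 49), (53, 55, 51), (44, 45, 45), (46, 48, 49), (46, 47, 50), (47, 48, 49), (46, 47, 49), (45, 47, 49), (41, 42, 42), (38, 36, 36), (43, 42, 41), (31, 29, 31), (143, 146, 143)]
```

servo_tool:
  rows: [0,0,0,0,0,0,0,0,0,0,0,0,0,0,0,0,0,0,0,0,0,0,0,0,0,0,0,0,0,0,0,0,0,0,0]

```text
time_s: 13.53
position: [0.5038, -0.0996, -0.0268]
tool_rot: [[-0.999, 0.003, 0.04], [-0.04, -0.004, -0.999], [-0.002, -1.0, 0.004]]
ft_force: [-4.8, -7.4, 10.3]
grip_width: 0.0292
```

```bash
cat > look.py <<'E'
import sys
from h import *
n=sys.argv[1]
s=env.observe();print(s["time_s"],s["position"],s["ft_force"],s["grip_width"])
t=snap("top","t"+n,(265,215,340,290),9);a=snap("side","s"+n,(265,210,345,290),8)
out=np.hstack([cv2.imread(f"pics/t{n}.png")[:640,:400],cv2.imread(f"pics/s{n}.png")[:,:390]])[:600];cv2.imwrite(f"pics/b{n}.png",out)
g=a.max(2)
for c in(288,291,294,297,300): print(c,g[246:268,c])
E
python3 look.py 15
```

```text
13.5333 [ 0.50377816 -0.09956505 -0.02679769] [-4.76936657 -7.44604617 10.34450517] 0.02923126297357352
288 [116 116 116 117  69  53  53  54  54  54  50  47  49  48  47  47  38  46
  40 116 153 152]
291 [116 116 115 115  80  59  54  53  54  54  47  46  50  49  49  48  42  38
  47  33 145 152]
294 [115 114 116 115 117  58  51  53  53  54  54  37  48  48  49  46  46  38
  39  46  64 153]
297 [114 115 115 116 114 104  57  55  53  53  55  48  49  47  47  47  50  48
  38  44  36 126]
300 [166 115 101 113 115 113  73  53  55  54  54  54  42  49  51  48  50  51
  42  39  44  57]
```

View pics/b15.png

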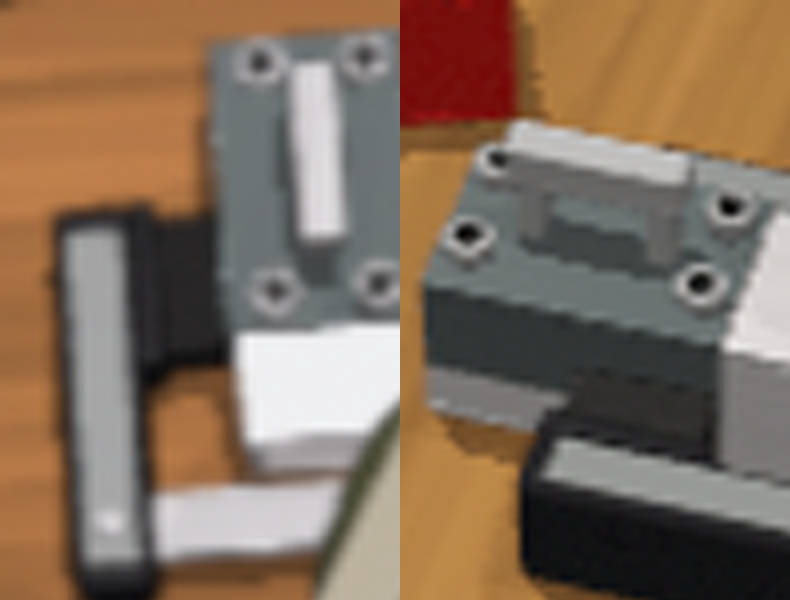

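Squeezed a third time: the pad now just meets the lip. In the side crop the lip shows about 18 mm above the pad top, which equals contact, and in the top crop the pad reaches the lip at x ≈ 215. I'll let back and give one click more.

servo_tool:
  rows: [1,0,0,0,0,0,0,1,0,0,0,0,0,0,1,0,0,0,0,0,0,1,0,0,0,0,0,0,1,0,0,0,0,0,0,1,0,0,0,0,0,0]

```text
time_s: 14.13
position: [0.5028, -0.0974, -0.0283]
tool_rot: [[-0.999, -0.0, 0.039], [-0.039, -0.0, -0.999], [0.0, -1.0, 0.0]]
ft_force: [0.2, -0.4, 0.3]
grip_width: 0.0853
```

```bash
python3 look.py 16
python3 - <<'E'
import cv2
a=cv2.imread("pics/s16_full.png");cv2.imwrite("pics/s16c.png",cv2.resize(a[190:310,260:410],None,fx=5,fy=5,interpolation=2))
E
```

```text
14.1333 [ 0.50276134 -0.09739156 -0.02827796] [ 0.20754233 -0.35332801  0.25810577] 0.08532887046801231
288 [117 116 115 101  57  53  55  54  53  53  47  49  50  47  49  48  37  44
  48 114 153 154]
291 [117 116 115 117  67  54  53  54  54  54  38  47  49  48  49  48  44  39
  46  36 145 153]
294 [115 115 115 114 118  60  52  54  53  53  54  37  48  49  50  49  50  38
  41  47  63 153]
297 [114 115 115 115 113  75  56  55  54  54  55  46  49  47  47  47  48  46
  36  42  41 118]
300 [141  98 108 115 113 120  55  50  53  55  54  54  38  49  47  48  47  50
  43  40  43  57]
```

View pics/b16.png

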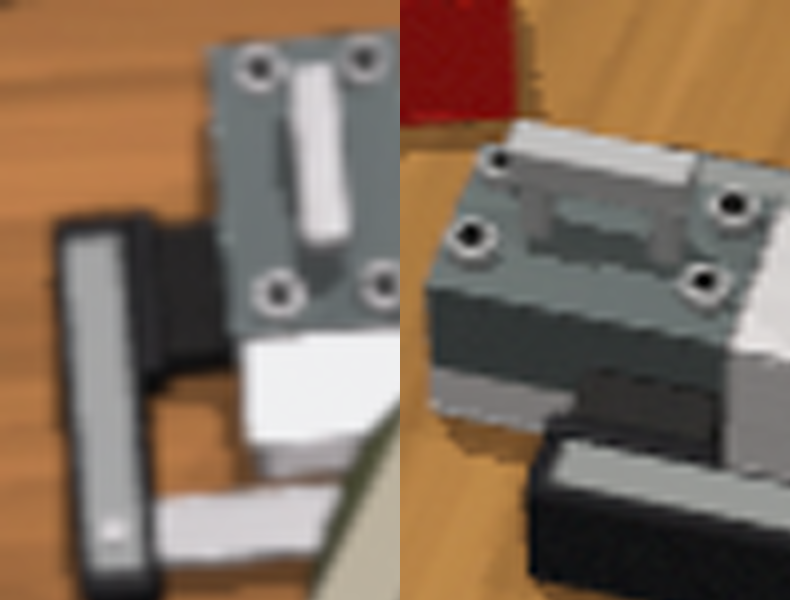

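View pics/s16c.png

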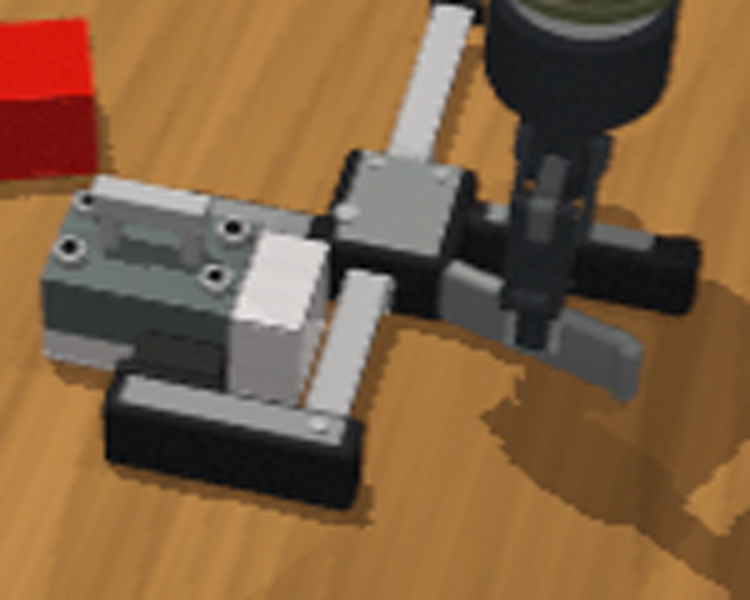

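servo_tool:
  rows: [0,0,0,0,0,0,0,0,0,0,0,0,0,0,0,0,0,0,0,0,0,0,0,0,0,0,0,0,0,0,0,0,0,0,0,0,0,0,0,0,0,0]

```text
time_s: 14.73
position: [0.5037, -0.0997, -0.0267]
tool_rot: [[-0.999, 0.003, 0.04], [-0.04, -0.004, -0.999], [-0.002, -1.0, 0.004]]
ft_force: [-6.4, -9.1, 14.5]
grip_width: 0.0296
```

```bash
python3 look.py 17
```

```text
14.7333 [ 0.50368546 -0.09966968 -0.02668146] [-6.38260433 -9.1054217  14.47994394] 0.029569968500710732
288 [116 116 115 118  68  54  53  53  53  53  40  49  49  48  47  39  41  47
 113 152 153 154]
291 [116 116 117 114 120  63  52  54  52  53  54  33  48  50  49  44  40  46
  35 145 153 153]
294 [116 115 114 116 113  79  55  54  54  53  54  45  45  48  49  47  42  39
  48  64 152 153]
297 [112 113 115 115 114 116  59  48  54  53  53  55  35  50  46  48  49  38
  40  44 119 152]
300 [101 170 102  82 115 113 106  58  53  53  52  55  48  34  47  50  49  46
  38  44  30 145]
```

View pics/b17.png

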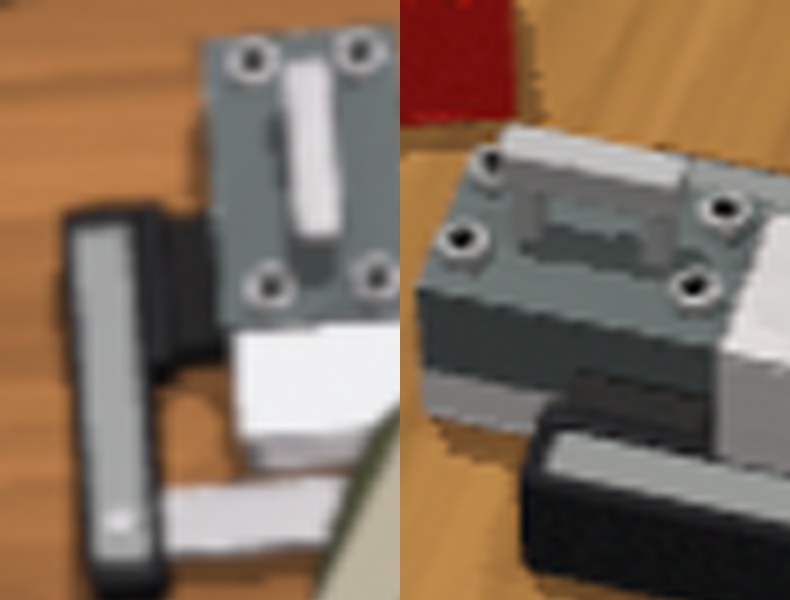

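View pics/t17.png

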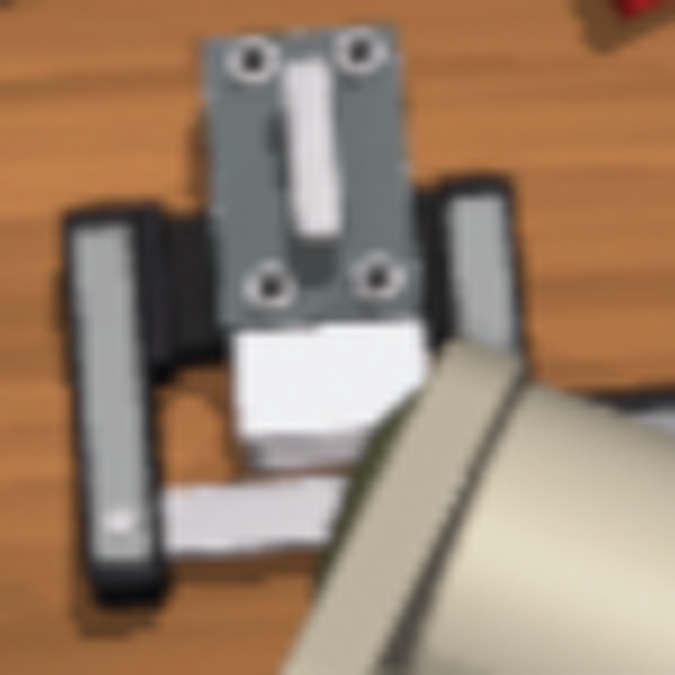

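View pics/s17_full.png

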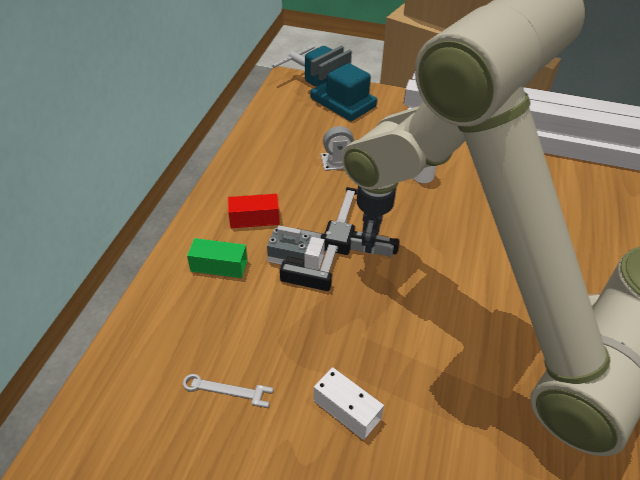

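The side view shows the template clamped on the plain tube at (295,245), the drilled tube left bare at (348,402), and the spanner, caster (338,150) and bottle (425,170) in place. The trigger is held squeezed and the pad is one click past contact, so I'm handing in.

Run:
```python
from rig import env
print(env.close_job())
```

```text
the job is handed in; nothing more can be done
None
```

I moved the drill template from the drilled tube to the tube in the clamp, then pumped the trigger four times and handed in at about 14.8 s with the trigger still squeezed. No verdict was reported.

**Template:** it lies flat, its end flush with the tube's far end to within what the pictures show. About 30 mm of bare tube is left at the other end, as it should be. The lip hangs on the sliding jaw's side.

**Clamp:** the pad met the lip on the third pump, still touched after I let the trigger back, and the fourth pump was the one extra click. From picture measurements the pad is squashed about 4–5 mm, roughly 20 N. My coarser readings ranged from 0 to 5 mm. The finger opening at the end was 29.6 mm, against 31 mm given for fully squeezed.

**Bystanders:** in the last side view the caster, spanner and bottle stand where they were; the arm partly hides the caster and the bottle.

**What disagreed:**
- **Fingertip height:** the real fingertips sat about 35–40 mm above the reported TCP. My first two grasps closed over the template's bar without moving it, and I corrected by eye.
- **Cameras:** the two views disagreed by about 3 mm in absolute position. I measured the carry within each view, and the two then agreed to about 1 mm.
- **Clamp movement:** the clamp shifted and turned slightly with each squeeze, moving the tube and template a little with it.
- **Wrist force:** at the end it read about 14 N upward, probably the fingertips touching the bench.

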